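# Lock the packing board at the crate end of its rails

## Task

Push the white packing board along its two rails towards the end where the rectangular slatted crate stands, until all four of its feet drop into the locating notches and it sits level and locked there. Only push or press it with the fingers: do not lift it off the rails, and leave the crate, the tub and the other things on the table where they are.

Things in the scene. Friction and masses are not known exactly. Their poses are not given: they have to be found in the camera images.
- frame: Fixed metal rail frame, 173 mm (x) by 410 mm (y), turned up to 20 degrees on the table. Origin: centre of its footprint at table height, z up. Two rails run along its y, at x = +/-50 to 83 mm, flat tops 45 mm high. Each has four notches 26 mm long, 8 mm deep, at y = -150, -20, +20, +150 mm. Side guides 62 mm high; end stops 54 mm high, reached 35 mm past a locking place.
- board: Loose white plastic board, 160 mm (x) by 200 mm (y), 0.4 to 0.75 kg, lying on the rails parallel to the frame (3 mm side play). Origin: centre, level with its feet's undersides: 45 mm above the table when riding, 37 mm when locked. Plate 12 to 27 mm above the origin. Four feet 18 (x) by 20 (y) by 13 mm at x = +/-65, y = +/-85 mm. Dry friction; drops 8 mm by its weight over the notches.
- push_left (a point): Centre of the board's upright +y end face, 100 mm from the board's centre and 24 mm above its origin. A lip 100 mm long (x) and 12 mm thick stands on the plate's end; lip and plate edge make one upright face, 12 to 37 mm above the board's origin, to push on towards -y.
- push_right (a point): The same on the board's -y end face, to push on towards +y.
- seat_left (a point): Point on the frame at its y = +65 mm, 37 mm above the table: where the board's origin is when locked at the +y end (feet in the notches at -20 and +150). The feet have 3 mm play either way in the notches, whose walls stop the board.
- seat_right (a point): Point on the frame at its y = -65 mm, 37 mm above the table: where the board's origin is when locked at the -y end (feet in the notches at -150 and +20), with the same play.
- crate: Rectangular open slatted plastic crate, 280 mm (x) by 200 mm (y) by 100 mm high, standing beyond one end of the frame, about 345 mm from the frame's centre; it shows the end at which the board is to be locked. Origin: centre of its underside.
- tub: Round open plastic tub, 220 mm across, 100 mm high, standing beyond the other end of the frame. Origin: centre of its underside. Leave it alone.
- bowl: Small steel bowl, 100 mm across, 45 mm high, beside the frame. Origin: centre of its underside. Leave it alone.
- jar: Lidded jar, 56 mm across, 80 mm high, beside the frame. Origin: centre of its underside. Leave it alone.
- bottle: Small bottle, 48 mm across, 120 mm high, beside the frame. Origin: centre of its underside. Leave it alone.
- scraper: Hand scraper 200 mm long lying flat beside the frame, along its own x axis. Origin: on its underside near mid length. Leave it alone.
- cup: Steel cup, 60 mm across, 70 mm high, beside the frame. Origin: centre of its underside. Leave it alone.

How it is judged:
By the outcome, as a careful person would: the job done as asked, in the order asked, and still so for the second after the job is handed in, with the robot touching nothing.
It also fails if it takes over 38 s, if anything falls off the work surface, if the arm or the gripper's body presses on something with over 40 N, if the wrist force passes 120 N, or if a joint passes its speed limit or range.

## Robot

A 6-joint arm with a two-finger parallel gripper is mounted at the origin on the work surface. World frame = base frame: x ahead of the robot, y to its left, z up, the work surface at z = 0. Lengths are in m, angles in degrees, forces in N, time in s.
With the tool pointing down it reaches from about 0.4 to 0.825 m from the base axis. Payload 7 kg.
Tool frame: the origin (TCP) lies on the centre line of the jaws, within the pads' length; the fingertips stand r.nose_length ahead of it and the grasp point (between the pads) lies 2 mm behind it (r.nose_length is the distance from the TCP to the fingertips, in m); z points along the fingers, y is the direction in which the jaws open and shut (so a half turn about z gives the same grasp; the last joint's range is limited). The gripper opens to 88 mm and grips with 3 to 60 N. Pads are 19 mm wide; open, the fingers measure 130 mm over their backs; the gripper's body (78 mm by 193 mm) begins 47 mm behind the grasp point.
Start: joints at [-56.316, 20.546, 0.682, 0, -70.136, -16.507], TCP at [0.199, -0.645, 0.244] pointing down, gripper open.
Joint ranges: [-176.03, 176.03], [-82.01, 121.73], [-58.28, 71.71], [-173.87, 95.51], [-174.79, -0.11], [-173.66, 173.66]. Speed limits (degrees/s): [136.94, 136.94, 172.46, 180, 180, 180].

## Interface

Orientations are given as [roll, pitch, yaw] about the fixed x, y, z axes, in that order (R = Rz(yaw) Ry(pitch) Rx(roll)).
In Python, from plant import r gives the robot as it stands.
- The arm moves only by the tool apply_moves, never from a script. Its argument "targets" is a list of rows, each a list of 3 entries, a list of its own where there are three numbers: the shift along the tool's x, y, z scaled (see below), then the turn, a rotation vector about the tool's x, y, z scaled (see below), then the finger opening in mm, from 0 to 87.6. A call has 1 to 5 rows; each row shifts and turns the pose as measured when the row begins, along the tool's axes as they then stand; what a row does not reach is not made up. The controller multiplies each number of a shift by 0.04 m and each number of a turn by 8 degrees. A row lasts 1/10 s, in which the tool goes at most 50 mm and 8.59 degrees, less where a joint would pass 70% of its speed; a pose out of reach is approached as far as the arm can. A call with a number of a shift or a turn outside -1 to 1 is refused whole. A call with a gripper value outside its range is refused whole. The fingers move at their own pace and stop on an object; "squeeze" is the grip in N (left out, the last holds). Time passes only in rows, so rows that do not move let the fingers close. It gives the time, the measured TCP pose, the force and the opening at its end, in the units of the state.
- r.get_state(): the state, without advancing time (a new reading comes with each control period).
- r.capture(name): name is "side" or "top" or "wrist"; returns a dict with "img" (420x560x3 uint8, blue, green, red), "z_map" (420x560 float32, m along the optical axis (not along the pixel's ray), 0 where there is no reading), "fx", "fy", "cx", "cy" (pixels), "camera_from_world" (4x4, takes a point from world to camera coordinates); the wrist camera has in their place "mount" (4x4, takes a point from camera to tool coordinates, whose origin is the TCP and whose axes are the flange's). Camera axes: x right, y up, looking along -z (the intrinsics and any distortion apply to the point x, -y, -z); pixel columns grow to the right and rows downward; lengths in m; the calibration is good to about 2 mm. A picture is of the moment at which its call begins: read the wrist's pose just before it.
- r.close_job(): hands the job in, once; it reports no verdict.
The state is a dict: "time_s": time; "joints": joint angles; "qd": joint speeds; "joint_torque": joint torques, N m; "tcp_pos": TCP position; "eef_rot": TCP orientation; "contact_force": force on the tool from outside, world axes, zero at the start; "moment": the same for the moment, N m; "gripper_width": finger opening in m.
Only numpy, scipy, OpenCV 4.12 (cv2) and the standard library are available. Lean on these libraries where they do the work, as an engineer would, in place of code of your own. Each camera call takes 0.05 s, during which the arm holds its last target.

## Working session

There is one attempt and no reset: what is moved stays moved. The work goes in short steps, Python scripts to look and compute and a tool call to move; the robot and the scene stay as the last step left them, time stands still between calls to the robot, and variables do not carry over. Pictures are saved under pics/ and viewed, and the job is handed in when it is done.

Besides the shell and the picture viewer there is one more tool, called by a JSON object that holds its "fn" and its "kwargs", one argument or row to a line. apply_moves: Moves the arm, as the interface text tells. Its arguments: {"type":"object","properties":{"targets":{"type":"array","items":{"type":"array"}},"squeeze":{"type":"number"}},"required":["targets"]}

```bash
mkdir -p pics; ls; python3 - <<'E'
from plant import r
import cv2,numpy as np,pickle
print(r.get_state(), r.nose_length)
for n in ("top","side"):
    c=r.capture(n); cv2.imwrite(f"pics/{n}0.png",c["img"]); pickle.dump(c,open(f"{n}0.pkl","wb"))
    print(n,c["fx"],c["fy"],c["cx"],c["cy"],c["camera_from_world"],c.keys())
E
```

```text
pics
{'time_s': 0.0, 'joints': array([-5.63173925e+01,  2.05890388e+01,  6.31152977e-01, -2.05502283e-02,
       -7.01341442e+01, -1.65066946e+01]), 'qd': array([-0.07816992,  0.01281277, -0.05998465, -0.13457484,  0.00439014,
        0.12040356]), 'joint_torque': array([-5.91532680e-04, -5.82718420e+01,  2.93066293e+01,  6.99752122e+00,
        6.91661640e-03, -1.28777151e-04]), 'tcp_pos': array([ 0.19916298, -0.64444906,  0.24262844]), 'eef_rot': array([ 1.79906274e+02, -7.62857604e-03, -1.62831080e+02]), 'contact_force': array([ 0.09495551, -0.38354004,  0.44552816]), 'moment': array([-0.00237844,  0.00860908,  0.06688682]), 'gripper_width': 0.08774927537801464} 0.017
top 479.62685881013874 479.62685881013874 273.69121950974227 208.27243582137595 [[ 0.00784552 -0.9997994  -0.01842845  0.04552423]
 [ 0.98419409  0.00445989  0.17703701 -0.59089101]
 [-0.1769193  -0.01952612  0.98403165 -1.14411968]
 [ 0.          0.          0.          1.        ]] dict_keys(['img', 'z_map', 'fx', 'fy', 'cx', 'cy', 'camera_from_world'])
side 385.3041764924894 385.3041764924894 275.90829649568144 207.6921820210067 [[-0.87569158 -0.48280303 -0.00809291  0.55645746]
 [ 0.36051654 -0.66485864  0.65421006 -0.2321782 ]
 [-0.32123525  0.56996861  0.75626959 -0.7470449 ]
 [ 0.          0.          0.          1.        ]] dict_keys(['img', 'z_map', 'fx', 'fy', 'cx', 'cy', 'camera_from_world'])
```

View pics/top0.png

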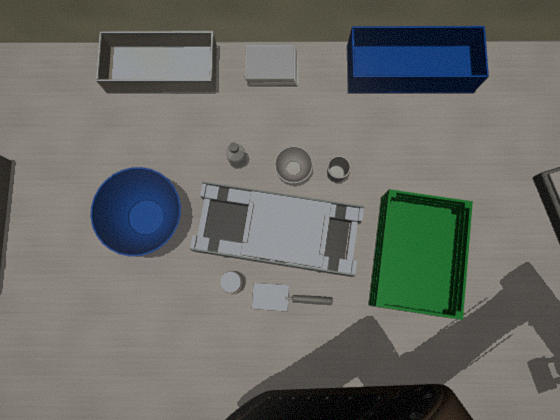

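View pics/side0.png

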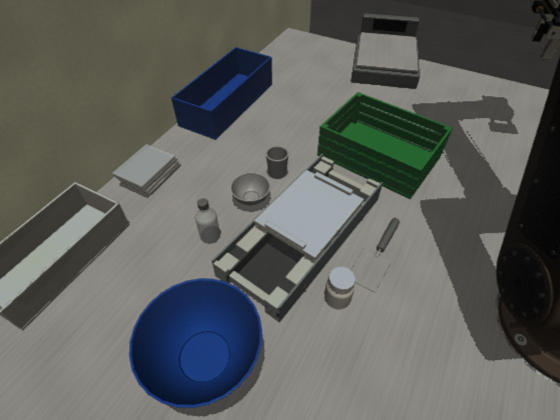

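The top view shows the tub at left (~135,210, world +y) and the green crate at right (~420,255, world -y). The board spans columns ~245-330, so it has to be pushed towards -y (seat_right) on its +y lip. Next I measure the frame and board.

```bash
cat > h.py <<'E'
import numpy as np,cv2,pickle
def world(c):
    z=c["z_map"].astype(float); v,u=np.mgrid[:z.shape[0],:z.shape[1]]
    X=(u-c["cx"])/c["fx"]*z; Y=-(v-c["cy"])/c["fy"]*z
    P=np.stack([X,Y,-z,np.ones_like(z)],-1)@np.linalg.inv(c["camera_from_world"]).T
    return P[...,:3]
def ray(c,u,v,h):
    T=np.linalg.inv(c["camera_from_world"]); d=T[:3,:3]@np.array([(u-c["cx"])/c["fx"],-(v-c["cy"])/c["fy"],-1.]); o=T[:3,3]
    return o+d*(h-o[2])/d[2]
E
python3 - <<'E'
from h import *
c=pickle.load(open("top0.pkl","rb")); W=world(c); Z=W[...,2]
roi=np.zeros(Z.shape,bool); roi[175:285,185:368]=1
print("table",np.median(Z[300:330,120:230]))
print(np.histogram(Z[roi],np.arange(-.01,.1,.005)))
for r_ in (205,220,235,250): print(r_,[(u,round(1000*Z[r_,u])) for u in range(190,366,4)])
m=c["img"]
for lo,hi in((.05,.068),(.066,.09)):
    k=(roi&(Z>lo)&(Z<hi)).astype(np.uint8)
    n,l,s,ce=cv2.connectedComponentsWithStats(k)
    for i in range(1,n):
        if s[i,4]>60: print(lo,s[i],W[l==i].mean(0))
big=cv2.resize(m[170:290,180:370],None,fx=4,fy=4,interpolation=cv2.INTER_CUBIC); big=np.clip(big.astype(float)*1.2,0,255).astype(np.uint8)
cv2.imwrite("pics/top0z.png",big)
E
```

```text
table -0.0003070170995170818
(array([ 351, 4918, 3838, 1209,  149,   89,  114,  363,  394,  457, 1013,
        613,  248,  280,  425, 1543, 3210,  484,  345,   14,    0]), array([-0.01 , -0.005,  0.   ,  0.005,  0.01 ,  0.015,  0.02 ,  0.025,
        0.03 ,  0.035,  0.04 ,  0.045,  0.05 ,  0.055,  0.06 ,  0.065,
        0.07 ,  0.075,  0.08 ,  0.085,  0.09 ,  0.095]))
205 [(190, 0), (194, -4), (198, -1), (202, 4), (206, 29), (210, 0), (214, 4), (218, 4), (222, 7), (226, 1231), (230, 5), (234, 2), (238, 3), (242, 15), (246, 21), (250, 81), (254, 76), (258, 71), (262, 1231), (266, 73), (270, 68), (274, 71), (278, 67), (282, 69), (286, 72), (290, 70), (294, 73), (298, 65), (302, 73), (306, 71), (310, 70), (314, 71), (318, 70), (322, 67), (326, 68), (330, 73), (334, 45), (338, 44), (342, 50), (346, 59), (350, 65), (354, 63), (358, 59), (362, -6)]
220 [(190, 4), (194, -1), (198, -2), (202, 26), (206, 30), (210, 4), (214, 7), (218, 2), (222, 2), (226, 5), (230, 6), (234, 5), (238, 6), (242, 6), (246, 81), (250, 81), (254, 70), (258, 69), (262, 72), (266, 76), (270, 71), (274, 69), (278, 73
[... 745 characters left out ...]
 (202, 60), (206, 43), (210, 38), (214, 36), (218, 42), (222, 43), (226, 44), (230, 41), (234, 46), (238, 46), (242, 70), (246, 71), (250, 74), (254, 72), (258, 75), (262, 74), (266, 69), (270, 69), (274, 72), (278, 71), (282, 71), (286, 70), (290, 66), (294, 74), (298, 71), (302, 69), (306, 72), (310, 70), (314, 70), (318, 69), (322, 79), (326, 2), (330, 5), (334, 5), (338, 3), (342, 4), (346, -1), (350, 28), (354, -5), (358, -2), (362, 0)]
0.05 [200 181 165  40 474] [0.62058327 0.0270451  0.05850326]
0.05 [189 235 168  41 443] [0.46143922 0.05144866 0.05903184]
0.066 [ 241  191   90   77 5281] [0.53653225 0.01903593 0.07193618]
0.066 [220 272  21  13 227] [0.414791   0.15143884 0.07926983]
```

View pics/top0z.png

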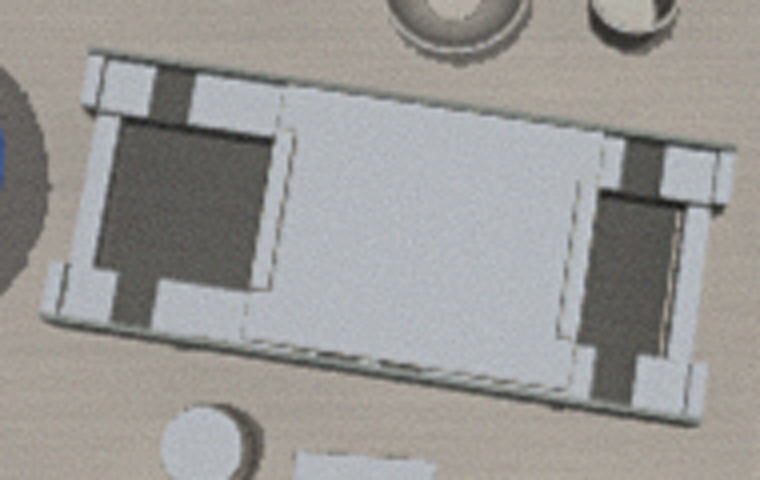

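```bash
python3 - <<'E'
from h import *
c=pickle.load(open("top0.pkl","rb"))
def f(n,L,h):
    P=np.array([ray(c,180+(u+.5)/4-.5,170+(v+.5)/4-.5,h)for u,v in L])
    a,b,d,e=P; print(n,P[:,:2].round(4).tolist(),"ctr",P.mean(0).round(4))
    l=(a-b+e-d)/2; w=(a-e+b-d)/2
    print(" len",np.linalg.norm(l),"wid",np.linalg.norm(w),"y-axis yaw",np.degrees(np.arctan2(-l[0],l[1])),"x-axis yaw",np.degrees(np.arctan2(w[1],w[0])))
    return P.mean(0),l/np.linalg.norm(l)
Fc,l=f("frame",[(92,51),(736,148),(700,424),(41,320)],.062)
Bc,l2=f("board",[(285,85),(605,130),(570,390),(243,340)],.072)
N,ln=f("notch",[(173,95),(644,168),(614,376),(134,298)],.041)
W=world(c);Z=W[...,2];k=np.zeros(Z.shape,np.uint8);k[185:282,230:340]=((Z>.066)&(Z<.09))[185:282,230:340]
k=cv2.morphologyEx(k,cv2.MORPH_OPEN,np.ones((3,3)))
P=W[k>0]; R=cv2.minAreaRect((P[:,:2]*1000).astype(np.float32)); print(R)
for C in (Fc,N): print("frame yaw",np.degrees(np.arctan2(-l[0],l[1])),"board y in frame",(Bc-C)@l)
# lip points
for cc in ("top0","side0"):
    c2=pickle.load(open(cc+".pkl","rb"));W=world(c2).reshape(-1,3)
    d=W[:,:2]-Fc[:2]; y=d@l[:2]; x=d@np.array([l[1],-l[0]])
    s=(abs(x)<.045)&(abs(y)<.19)&(W[:,2]>.077)&(W[:,2]<.09)
    yy=y[s]; mid=yy.mean()
    for g in (yy[yy>mid],yy[yy<=mid]): print(cc,len(g),np.percentile(g,[2,50,98]).round(4))
E
```

```text
frame [[0.6542, 0.2279], [0.5941, -0.1732], [0.425, -0.1473], [0.4852, 0.2534]] ctr [0.5397 0.0402 0.062 ]
 len 0.4053255194659229 wid 0.1709831927741486 y-axis yaw -8.532004796424443 x-axis yaw -8.64558345239253
board [[0.6307, 0.1056], [0.6032, -0.0916], [0.4443, -0.0685], [0.473, 0.1285]] ctr [0.5378 0.0185 0.072 ]
 len 0.19908177361560944 wid 0.15995057793423545 y-axis yaw -8.114985314921729 x-axis yaw -8.247527928399021
notch [[0.6307, 0.1789], [0.585, -0.1188], [0.4548, -0.0982], [0.5012, 0.1998]] ctr [0.5429 0.0404 0.041 ]
 len 0.3013965274818467 wid 0.13145309411660877 y-axis yaw -8.788527802112894 x-axis yaw -9.094254338970243
((506.3607177734375, 31.527381896972656), (215.3429412841797, 227.44869995117188), 81.3321304321289)
frame yaw -8.532004796424442 board y in frame -0.021727826936412873
frame yaw -8.532004796424442 board y in frame -0.02243378348638754
top0 183 [0.0275 0.0724 0.0785]
top0 184 [-0.1209 -0.1149 -0.0921]
side0 236 [0.0657 0.073  0.0777]
side0 180 [-0.1217 -0.1146 -0.1098]
```

{"fn": "apply_moves", "kwargs": {
  "targets": [
    [[-1,0,0],[0,0,-0.45],40],
    [[-1,0,0],[0,0,-0.45],40],
    [[-1,0,0],[0,0,-0.45],40],
    [[-1,0,0],[0,0,-0.45],40],
    [[-1,0,0],[0,0,-0.45],40]
  ]
}}

```text
time_s: 0.6
tcp_pos: [0.3808, -0.5611, 0.2396]
eef_rot: [179.6, -0.0, -144.7]
contact_force: [0.4, 0.0, -0.2]
gripper_width: 0.0532
```

```bash
cat > go.py <<'E'
import sys,numpy as np
from plant import r
from scipy.spatial.transform import Rotation as R
# args: frame-y, frame-x, z target
C=np.array([.541,.0405]); a=np.radians(8.6); ey=np.array([np.sin(a),np.cos(a)]); ex=np.array([np.cos(a),-np.sin(a)])
s=r.get_state(); p=s["tcp_pos"]; Rt=R.from_euler("xyz",s["eef_rot"],degrees=True)
d=p[:2]-C; print("t",s["time_s"],"tcp",p.round(4),"rot",s["eef_rot"].round(2),"frame xy",(d@ex).round(4),(d@ey).round(4),"F",s["contact_force"].round(1),"w",s["gripper_width"].round(4))
if len(sys.argv)>3:
    fy,fx,z=map(float,sys.argv[1:4]); t=np.r_[C+ex*fx+ey*fy,z]
    Rg=R.from_euler("xyz",[180,0,-98.6],degrees=True)
    print("shift units",(Rt.inv().apply(t-p)/.04).round(2),"turn units",(np.degrees((Rt.inv()*Rg).as_rotvec())/8).round(2))
E
python3 go.py 0.115 0 0.2; python3 - <<'E'
from h import *
c=pickle.load(open("top0.pkl","rb"));W=world(c);print(W[148,235],W[140:165,225:248].reshape(-1,3)[W[140:165,225:248,2].ravel()>.05].mean(0))
E
```

```text
[0.72589072 0.14238405 0.1200635 ] [0.72220659 0.14508935 0.08827627]Traceback (most recent call last):
  File "go.py", line 7, in <module>
    d=p[:2]-C; print("t",s["time_s"],"tcp",p.round(4),"rot",s["eef_rot"].round(2),"frame xy",(d@ex).round(4),(d@ey).round(4),"F",s["contact_force"].round(1),"w",s["gripper_width"].round(4))
                                                                                                                                                                 ^^^^^^^^^^^^^^^^^^^^^^^^
AttributeError: 'float' object has no attribute 'round'
```

```bash
sed -i 's/s\["gripper_width"\].round(4)/round(s["gripper_width"],4)/' go.py; python3 go.py 0.115 0 0.2
```

```text
t 0.6 tcp [ 0.3808 -0.5611  0.2396] rot [ 1.7962e+02 -2.0000e-02 -1.4472e+02] frame xy -0.0684 -0.6188 F [ 0.4  0.  -0.2] w 0.0532
shift units [-13.95  12.03   1.06] turn units [ 0.05  0.02 -5.76]
```

{"fn": "apply_moves", "kwargs": {
  "targets": [
    [[-1,0,0],[0,0,-0.45],40],
    [[-1,0,0],[0,0,-0.45],40],
    [[-1,0,0],[0,0,-0.45],40],
    [[-1,0,0],[0,0,-0.45],40],
    [[-1,0,0],[0,0,-0.45],40]
  ]
}}

```text
time_s: 1.1
tcp_pos: [0.5327, -0.4198, 0.2362]
eef_rot: [179.3, 0.1, -126.0]
contact_force: [0.7, 0.2, 0.5]
gripper_width: 0.0401
```

```bash
python3 go.py 0.115 0 0.2
```

```text
t 1.1 tcp [ 0.5327 -0.4198  0.2362] rot [ 1.7934e+02  1.0000e-01 -1.2599e+02] frame xy 0.0606 -0.4563 F [0.7 0.2 0.5] w 0.0401
shift units [-11.98   7.9    1.02] turn units [ 0.08  0.03 -3.42]
```

{"fn": "apply_moves", "kwargs": {
  "targets": [
    [[-1,0.4,0],[0,0,-0.4],40],
    [[-1,0.4,0],[0,0,-0.4],40],
    [[-1,0.4,0],[0,0,-0.4],40],
    [[-1,0.3,0],[0,0,-0.4],40],
    [[-1,0.3,0],[0,0,-0.4],40]
  ]
}}

```text
time_s: 1.6
tcp_pos: [0.5703, -0.2018, 0.2332]
eef_rot: [179.1, 0.3, -109.3]
contact_force: [1.5, 0.7, -0.0]
gripper_width: 0.0401
```

```bash
python3 go.py 0.115 0 0.2
```

```text
t 1.6 tcp [ 0.5703 -0.2018  0.2332] rot [ 179.06    0.26 -109.29] frame xy 0.0652 -0.2352 F [ 1.5  0.7 -0. ] w 0.0401
shift units [-8.3   3.21  0.92] turn units [ 0.11  0.04 -1.34]
```

{"fn": "apply_moves", "kwargs": {
  "targets": [
    [[-1,0.2,0],[0.1,0,-0.3],40],
    [[-1,0.2,0],[0,0,-0.3],40],
    [[-1,0.2,0],[0,0,-0.3],40],
    [[-1,0.2,0.1],[0,0,-0.3],40],
    [[-1,0.2,0.1],[0,0,-0.1],40]
  ]
}}

```text
time_s: 2.1
tcp_pos: [0.5798, 0.0106, 0.2252]
eef_rot: [179.9, 0.3, -98.3]
contact_force: [0.6, 0.8, 0.6]
gripper_width: 0.0399
```

```bash
python3 go.py 0.115 0 0.12
```

```text
t 2.1 tcp [0.5798 0.0106 0.2252] rot [179.85   0.31 -98.33] frame xy 0.0428 -0.0238 F [0.6 0.8 0.6] w 0.0399
shift units [-3.46  1.05  2.65] turn units [0.02 0.04 0.03]
```

{"fn": "apply_moves", "kwargs": {
  "targets": [
    [[-1,0.3,0],[0,0,0],40],
    [[-1,0.3,0.3],[0,0,0],40],
    [[-1,0.3,0.5],[0,0,0],40],
    [[-0.7,0.2,0.7],[0,0,0],40],
    [[-0.1,0,0.9],[0,0,0],40]
  ]
}}

```text
time_s: 2.6
tcp_pos: [0.5584, 0.1799, 0.1315]
eef_rot: [-179.7, 0.6, -98.0]
contact_force: [-0.1, 0.1, 0.7]
gripper_width: 0.04
```

```bash
python3 go.py 0.115 0 0.077; python3 - <<'E'
from plant import r
import cv2
c=r.capture("side"); cv2.imwrite("pics/side1.png",c["img"])
E
```

```text
t 2.6 tcp [0.5584 0.1799 0.1315] rot [-179.73    0.64  -98.  ] frame xy -0.0037 0.1405 F [-0.1  0.1  0.7] w 0.04
shift units [ 0.65 -0.08  1.36] turn units [-0.03  0.08  0.07]
```

View pics/side1.png

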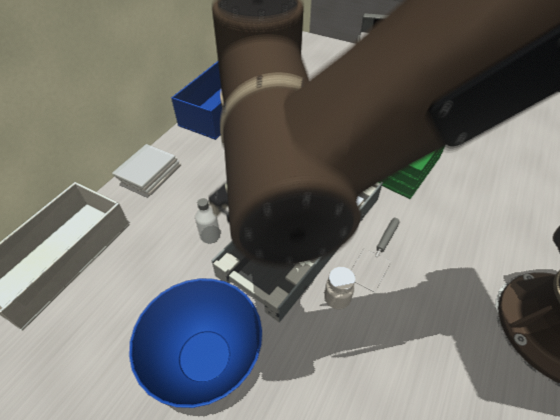

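{"fn": "apply_moves", "kwargs": {
  "targets": [
    [[0.1,0,0.6],[0,0.08,0.07],40],
    [[0.1,0,0.5],[0,0,0],40],
    [[0.1,0,0.2],[0,0,0],40],
    [[0,0,0],[0,0,0],40]
  ]
}}

```text
time_s: 3.05
tcp_pos: [0.5514, 0.1644, 0.0698]
eef_rot: [179.5, -0.6, -98.6]
contact_force: [0.2, -0.4, 0.6]
gripper_width: 0.0398
```

```bash
python3 go.py 0.09 0 0.076; python3 - <<'E'
from plant import r
import cv2
c=r.capture("wrist"); cv2.imwrite("pics/w1.png",c["img"]);print(c["mount"],c["fx"],c["cx"],c["cy"])
E
```

```text
t 3.05 tcp [0.5514 0.1644 0.0698] rot [179.53  -0.6  -98.6 ] frame xy -0.0082 0.124 F [ 0.2 -0.4  0.6] w 0.0398
shift units [ 0.85 -0.2  -0.15] turn units [ 0.06 -0.07 -0.  ]
[[-9.23844271e-04  9.50819546e-01  3.09743986e-01  8.29632698e-02]
 [ 9.99999571e-01  8.56713871e-04  3.52754485e-04  7.77746931e-05]
 [ 7.00438903e-05  3.09744178e-01 -9.50819930e-01 -1.41912056e-01]
 [ 0.00000000e+00  0.00000000e+00  0.00000000e+00  1.00000000e+00]] 320.0430478570784 279.76936185558634 205.5222126943753
```

View pics/w1.png

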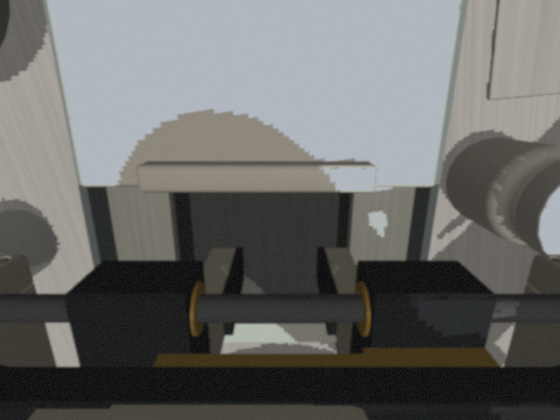

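The wrist view shows the lip at columns 140-376 (row ~175), with the open fingers below it about 20 px to the right. I'll centre, rise a few mm and advance gently.

{"fn": "apply_moves", "kwargs": {
  "targets": [
    [[0,-0.2,-0.15],[0.06,-0.07,0],40],
    [[0.2,0,0],[0,0,0],40],
    [[0.2,0,0],[0,0,0],40],
    [[0.2,0,0],[0,0,0],40],
    [[0.1,0,0],[0,0,0],40]
  ]
}}

```text
time_s: 3.6
tcp_pos: [0.5587, 0.1344, 0.0818]
eef_rot: [-179.6, 0.3, -98.6]
contact_force: [-0.7, 0.0, 0.1]
gripper_width: 0.0397
```

```bash
python3 go.py 0.09 0 0.076
```

```text
t 3.6 tcp [0.5587 0.1344 0.0818] rot [-179.55    0.31  -98.61] frame xy 0.0035 0.0955 F [-0.7  0.   0.1] w 0.0397
shift units [0.14 0.09 0.14] turn units [-0.06  0.04 -0.  ]
```

{"fn": "apply_moves", "kwargs": {
  "targets": [
    [[0.1,0.09,0.15],[-0.06,0.04,0],40],
    [[0.1,0,0],[0,0,0],40],
    [[0.1,0,0],[0,0,0],40]
  ]
}}

```text
time_s: 3.9
tcp_pos: [0.5535, 0.1226, 0.0759]
eef_rot: [-180.0, 0.1, -98.7]
contact_force: [1.1, 5.9, 4.0]
gripper_width: 0.0401
```

```bash
python3 go.py 0.07 0 0.076
```

```text
t 3.9 tcp [0.5535 0.1226 0.0759] rot [-1.7998e+02  9.0000e-02 -9.8650e+01] frame xy 0.0001 0.083 F [1.1 5.9 4. ] w 0.0401
shift units [ 0.33  0.   -0.  ] turn units [-0.    0.01 -0.01]
```

{"fn": "apply_moves", "kwargs": {
  "targets": [
    [[0.15,0,0],[0,0,0],40],
    [[0.15,0,0],[0,0,0],40],
    [[0.15,0,0],[0,0,0],40]
  ]
}}

```text
time_s: 4.2
tcp_pos: [0.5515, 0.1053, 0.0759]
eef_rot: [-179.9, 0.2, -98.6]
contact_force: [0.9, 3.8, 0.9]
gripper_width: 0.0399
```

```bash
python3 go.py 0.05 0 0.076; python3 - <<'E'
from plant import r
import cv2
c=r.capture("wrist"); cv2.imwrite("pics/w2.png",c["img"])
c=r.capture("top"); cv2.imwrite("pics/t2.png",c["img"][150:300,170:380].repeat(3,0).repeat(3,1))
E
```

```text
t 4.2 tcp [0.5515 0.1053 0.0759] rot [-179.89    0.18  -98.56] frame xy 0.0007 0.0657 F [0.9 3.8 0.9] w 0.0399
shift units [ 0.39  0.02 -0.  ] turn units [-0.01  0.02  0.  ]
```

View pics/w2.png

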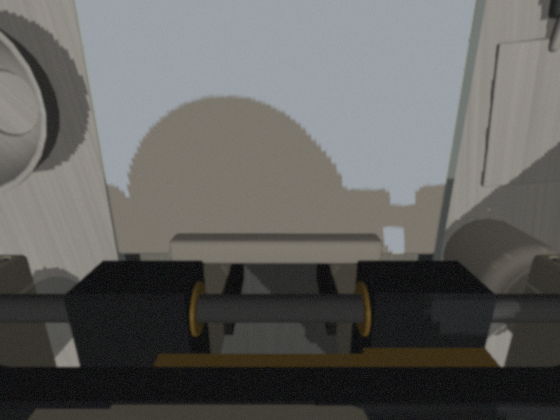

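View pics/t2.png

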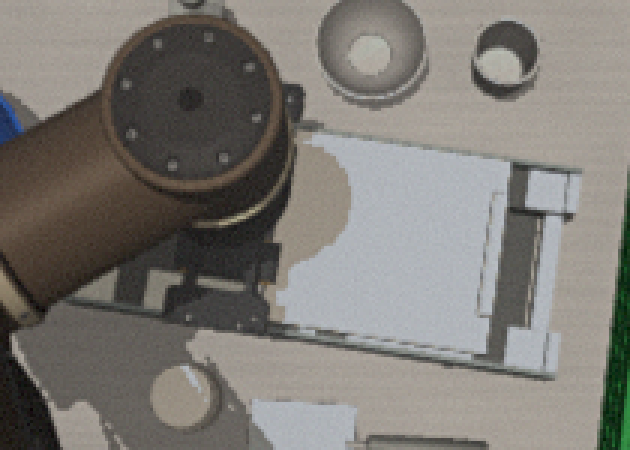

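{"fn": "apply_moves", "kwargs": {
  "targets": [
    [[0.12,0,0],[0,0,0],40],
    [[0.12,0,0],[0,0,0],40],
    [[0.08,0,0],[0,0,0],40]
  ]
}}

```text
time_s: 4.6
tcp_pos: [0.5494, 0.0914, 0.0759]
eef_rot: [-179.9, 0.2, -98.6]
contact_force: [1.1, 2.9, 1.6]
gripper_width: 0.0397
```

```bash
cat > meas.py <<'E'
from plant import r
from h import *
import sys
c=r.capture("top"); pickle.dump(c,open("t.pkl","wb")); cv2.imwrite(f"pics/{sys.argv[1]}.png",c["img"][150:300,170:380].repeat(3,0).repeat(3,1))
W=world(c).reshape(-1,3); C=np.array([.541,.0405]); a=np.radians(8.6); d=W[:,:2]-C; x=d@[np.cos(a),-np.sin(a)]; y=d@[np.sin(a),np.cos(a)]
# plate heights by quadrant, clear area near -y
for x0,x1 in((-.07,-.04),(-.03,0),(0,.03),(.04,.07)):
    for y0,y1 in((-.14,-.11),(-.1,-.07),(-.06,-.02)):
        s=(x>x0)&(x<x1)&(y>y0)&(y<y1)&(W[:,2]>.045)&(W[:,2]<.09); print((x0,y0),s.sum(),round(1000*np.median(W[s,2]),1) if s.any() else None,end="; ")
print()
s=(abs(x)<.04)&(y<-.08)&(y>-.185)&(W[:,2]>(float(sys.argv[2])))&(W[:,2]<.095); print("lip y",np.percentile(y[s],[2,10,50,90]).round(4),s.sum())
E
python3 go.py 0.0445 0 0.076; python3 meas.py t3 .077
```

```text
t 4.6 tcp [0.5494 0.0914 0.0759] rot [-1.799e+02  1.600e-01 -9.859e+01] frame xy 0.0007 0.0516 F [1.1 2.9 1.6] w 0.0397
shift units [ 0.18  0.02 -0.  ] turn units [-0.01  0.02  0.  ]
(-0.07, -0.14) 156 71.2; (-0.07, -0.1) 158 70.8; (-0.07, -0.06) 203 71.2; (-0.03, -0.14) 151 71.1; (-0.03, -0.1) 149 71.3; (-0.03, -0.06) 204 71.3; (0, -0.14) 152 71.1; (0, -0.1) 149 71.0; (0, -0.06) 199 71.1; (0.04, -0.14) 148 70.4; (0.04, -0.1) 148 71.0; (0.04, -0.06) 200 71.0; 
lip y [-0.157  -0.1559 -0.1511 -0.1465] 161
```

View pics/t3.png

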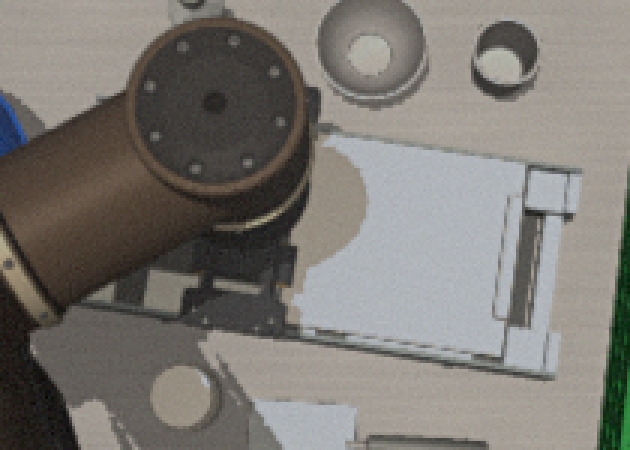

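{"fn": "apply_moves", "kwargs": {
  "targets": [
    [[0.06,0,0],[0,0,0],40],
    [[0.06,0,0],[0,0,0],40]
  ]
}}

```text
time_s: 4.85
tcp_pos: [0.5484, 0.0858, 0.0758]
eef_rot: [-179.9, 0.1, -98.6]
contact_force: [0.3, 1.5, -0.3]
gripper_width: 0.04
```

```bash
python3 go.py 0.0445 0 0.076; python3 meas.py t4 .077
```

```text
t 4.85 tcp [0.5484 0.0858 0.0758] rot [-1.7993e+02  1.4000e-01 -9.8600e+01] frame xy 0.0005 0.0459 F [ 0.3  1.5 -0.3] w 0.04
shift units [ 0.03  0.01 -0.01] turn units [-0.01  0.02 -0.  ]
(-0.07, -0.14) 155 63.2; (-0.07, -0.1) 153 62.7; (-0.07, -0.06) 203 63.3; (-0.03, -0.14) 152 63.0; (-0.03, -0.1) 148 62.9; (-0.03, -0.06) 199 63.2; (0, -0.14) 149 62.9; (0, -0.1) 149 63.2; (0, -0.06) 198 63.2; (0.04, -0.14) 148 62.9; (0.04, -0.1) 145 63.0; (0.04, -0.06) 196 62.9; 
lip y [-0.161  -0.1603 -0.157  -0.1536] 2
```

All patches dropped from 71 to 63 mm, evenly, so the board is locked. I'll back off and check with a clear view.

{"fn": "apply_moves", "kwargs": {
  "targets": [
    [[-0.3,0,0],[0,0,0],40],
    [[-0.4,0,0],[0,0,0],40],
    [[-0.2,0,-0.8],[0,0,0],40],
    [[0,0,-1],[0,0,0],40],
    [[0,0,-1],[0,0,0],40]
  ]
}}

```text
time_s: 5.4
tcp_pos: [0.5501, 0.1234, 0.1842]
eef_rot: [179.3, -0.5, -98.7]
contact_force: [0.6, 1.1, 0.8]
gripper_width: 0.0398
```

{"fn": "apply_moves", "kwargs": {
  "targets": [
    [[-0.6,0,-1],[0,0,0],40],
    [[-1,0,-0.5],[0,0,0],40],
    [[-1,0,0],[0,0,0],40],
    [[-1,0,0],[0,0,0],40],
    [[-1,0,0],[0,0,0],40]
  ]
}}

```text
time_s: 5.9
tcp_pos: [0.5802, 0.3145, 0.2557]
eef_rot: [179.9, -0.1, -98.8]
contact_force: [1.2, 0.0, 0.6]
gripper_width: 0.0401
```

```bash
python3 go.py; python3 meas.py t5 .069; python3 - <<'E'
from h import *
c=pickle.load(open("t.pkl","rb")); c0=pickle.load(open("top0.pkl","rb"))
W=world(c).reshape(-1,3); C=np.array([.541,.0405]); a=np.radians(8.6); d=W[:,:2]-C; x=d@[np.cos(a),-np.sin(a)]; y=d@[np.sin(a),np.cos(a)]
for x0 in(-.065,.045):
  for y0 in(-.13,-.08,-.03,.005):
    s=(x>x0)&(x<x0+.02)&(y>y0)&(y<y0+.02)&(W[:,2]<.1); print((x0,y0),round(1000*np.median(W[s,2]),1),s.sum())
for lo,hi in((-.185,-.1),(-.02,.08)):
  s=(abs(x)<.04)&(y>lo)&(y<hi)&(W[:,2]>.069)&(W[:,2]<.09); print(np.percentile(y[s],[2,50,98]).round(4),s.sum())
cv2.imwrite("pics/t5f.png",c["img"])
E
```

```text
t 5.9 tcp [0.5802 0.3145 0.2557] rot [ 1.7989e+02 -8.0000e-02 -9.8790e+01] frame xy -0.0022 0.2768 F [1.2 0.  0.6] w 0.0401
(-0.07, -0.14) 153 63.2; (-0.07, -0.1) 150 62.9; (-0.07, -0.06) 203 63.2; (-0.03, -0.14) 150 63.1; (-0.03, -0.1) 150 63.1; (-0.03, -0.06) 202 63.5; (0, -0.14) 147 62.7; (0, -0.1) 151 62.7; (0, -0.06) 195 63.0; (0.04, -0.14) 149 63.1; (0.04, -0.1) 141 62.9; (0.04, -0.06) 190 63.2; 
lip y [-0.1631 -0.162  -0.157  -0.1519] 172
(-0.065, -0.13) 63.1 68
(-0.065, -0.08) 62.9 67
(-0.065, -0.03) 63.3 67
(-0.065, 0.005) 63.1 70
(0.045, -0.13) 63.2 65
(0.045, -0.08) 63.4 63
(0.045, -0.03) 62.9 65
(0.045, 0.005) 62.4 65
[-0.1631 -0.1571 -0.1386] 169
[0.0245 0.03   0.0359] 154
```

View pics/t5f.png

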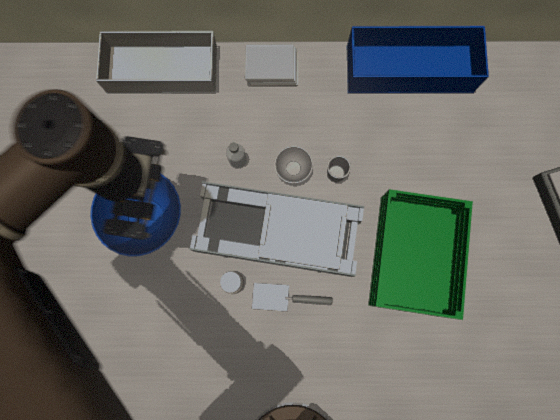

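The clear top view shows the board at columns ~262-350, at the crate end. It is level and 8 mm lower than before, with its centre at frame y ≈ -64 mm. The bottle, bowl, cup, jar, scraper and crate are where they were, so I'm handing in.

```bash
python3 -c "
from plant import r
print(r.get_state()['contact_force'].round(1)); print(r.close_job())"
```

```text
[3.1 4.5 1.3]
the job is handed in; nothing more can be done
None
```

The board is locked at the crate end of the rails and sits level; I handed the job in at about 6 s. I pushed it about 43 mm towards -y with two fingers on its +y lip, using only a few newtons, and it dropped into the notches. I then backed the arm away.

- **Level and locked:** after backing off, the plate top read about 63 mm at every patch checked, down from 71 mm while riding. Those patches include ones near all four corners, so the drop is an even 8 mm.
- **Position:** the board's centre measured about -64 mm along the frame, against -65 ± 3 mm for a locked board.
- **Other things:** the crate, bottle, bowl, cup, jar and scraper looked unmoved in the last top picture. The arm partly hid the tub, but the tub looked to be in its place too.

**One odd reading:** the last force reading just before handing in was about 5 N (3.1, 4.5, 1.3). The arm was in free air about 0.25 m up and had just stopped, so I put it down to the stop and not to contact. I did not take a second reading to confirm that.

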